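Set the polariscope's analyser to 60 degrees

TASK

For the next reading the polariscope's analyser must stand at 60 degrees: push its lever, by the upright post on the end, around the white scale until the pointer lies on the 60-degree mark, the second long mark clockwise (seen from above) from the dotted zero mark opposite the column, and leave it there. Only push from the side: do not take the lever or its post between the fingers, do not lift the ring out of its seat, and keep off the dark polarising film. Leave the specimens, the multimeter and the screwdriver where they lie.

Things in the scene. Friction and masses are not known exactly. Their poses are not given: they have to be found in the camera images.
- polariscope: Bench polariscope, fixed: a pale light box (300 mm in x, 260 mm in y, deck 60 mm up) and over it a flat white ring-shaped scale plate. Origin on the table under the scale's centre, +z up; from it the light box reaches 140 mm to -x, 160 mm to +x. At +x, 130 mm from the centre, stands an 18 mm steel column (cap 215 mm up; clamp 36 mm wide, 168 mm up). Place and yaw vary.
- ring_axis (a point): Centre of the scale and of the analyser ring, on the vertical axis about which the ring turns, at the level of the scale's upper face, 156 mm above the table. The white scale plate reaches from 59 to 92 mm from this axis and is 7 mm thick. Axes as polariscope.
- zero_mark (a point): Outer end of the zero mark, at the scale's rim 92 mm from ring_axis, on the side opposite the column (-x of the polariscope). The scale has black marks every 10 degrees up to 90 degrees either way of it; those every 30 degrees are long (24 mm, the others 11 mm), and the zero mark has a dot on each side.
- mark_60 (a point): Outer end of the 60-degree mark, on the scale's upper face at its rim, 92 mm from ring_axis: the second long mark clockwise, seen from above, from the zero mark.
- post (a point): Middle of the upright brass post on the lever's end: round, 12 mm thick, from 164 to 190 mm above the table, axis 122 mm from ring_axis. The steel lever (160 to 165 mm up, 10 mm wide, ends 128 mm from the axis) is a 3.6 mm wide pointer blade over the scale; pointer and post lie on one radius. Outside the scale's rim the air under the lever is free down to the deck.
- analyser (a joint): Angle of the analyser ring with its lever, rad: 0 with the pointer on the zero mark, growing clockwise seen from above, 1.047 on the 60-degree mark; stops at -1.66 and 1.66. It turns under about 1 N at the post and stays wherever it is left (plain friction; no spring, no clicks).
- cell (a joint): How far the analyser ring has been lifted out of its seat in the scale plate, m: 0 when seated. Only its weight (2.7 N) keeps it down.
- film: The dark polarising film, a round window of 45 mm radius inside the analyser ring (black, outer radius 57 mm, top 163 mm above the table); the film's top is 159 mm above the table. Touching soils it. Origin on the axis, at table level.
- specimen_ring: Centre of the underside of a loose clear-plastic ring specimen, 52 mm across and 8 mm thick, lying on the round light window under the analyser.
- specimen_bar: Loose clear-plastic bar specimen, 100 x 18 x 8 mm, lying on the light box deck near one side. Origin at the centre of its underside.
- multimeter: Loose handheld multimeter, 150 x 76 x 42 mm, lying on the table beside the light box at its -y side. Origin at the centre of its underside.
- screwdriver: Loose screwdriver, 170 mm long, lying on the table beside the light box at its +y side. Origin under its middle.

How it is judged:
At the end, for the whole second after the job is handed in: The pointer rests within 3 degrees of the 60-degree mark (joint analyser between 0.995 and 1.0995 rad), at rest, with the ring seated (lifted less than 2 mm) (value of joint analyser between 0.995 and 1.0995 rad and velocity of joint analyser between -0.02 and 0.02 rad/s and value of joint cell below 0.002 m); the robot touches nothing.
It fails at once if the analyser ring is lifted out of its seat (more than 5 mm) (value of joint cell above 0.005 m).
It fails at once if the post or the lever outside the scale is taken between the fingers (y of the grasp point in the frame of post between -0.006 and 0.006 m and ((x of the grasp point in the frame of post between -0.009 and 0.009 m and z of the grasp point in the frame of post below 0.022 m) or (x of the grasp point in the frame of post between -0.012 and 0.04 m and z of the grasp point in the frame of post below 0.003 m))).
It fails at once if the polarising film is touched (more than 0.5 N) (contact force between any of the fingers, the arm and film above 0.5 N).
It fails at once if a specimen, the multimeter or the screwdriver is moved more than 15 mm (distance of any of specimen_ring, specimen_bar, multimeter, screwdriver from where it was at the start of the episode above 0.015 m).
It also fails if it takes over 45 s, if anything falls off the work surface, if the arm or the gripper's body presses on something with over 40 N, if the wrist force passes 120 N, or if a joint passes its speed limit or range.

ROBOT

A 7-joint arm with a two-finger parallel gripper is mounted at the origin on the work surface. World frame = base frame: x ahead of the robot, y to its left, z up, the work surface at z = 0. Lengths are in m, angles in rad, forces in N, time in s.
With the tool pointing down it reaches from about 0.425 to 0.8 m from the base axis. Payload 8.3 kg.
Tool frame: the origin (TCP) lies at the very end of the fingers, on their centre line; the grasp point (between the pads) lies 19 mm behind it (grip_point_offset is the distance from the TCP to the grasp point, in m); x points along the fingers, y is the direction in which the jaws open and shut, and the axes are right-handed (so a half turn about x gives the same grasp; the last joint's range is limited). The gripper opens to 85 mm and grips with 20 to 120 N. Pads are 22 mm wide; open, the fingers measure 114 mm over their backs; the gripper's body (76 mm by 85 mm) begins 54 mm behind the grasp point. The pads swing forward as they close: fully open they stand 13 mm farther back than shut.
Start: joints at [-1.268, 0.383, 0.016, 1.37, -0.006, 1.388, -0.046], TCP at [0.224, 0.584, 0.231] pointing down, gripper open.
Joint ranges: [-2.95, 2.95], [-0.25, 2.06], [-1.52, 1.56], [0.18, 2.33], [-1.44, 4.58], [0.02, 2.06], [-3.01, 3.01]. Speed limits (rad/s): [2.39, 2.39, 3.01, 3.01, 3.14, 3.14, 3.14].

INTERFACE

Orientations are given as a unit quaternion [x, y, z, w].
In Python, from rig import * gives the robot as it stands. Calls block until the motion is done:
- move_to(position, orientation): joint-space move of the TCP to a pose.
- line_to(position, ori=None, vel=0.15): straight line of the TCP; ori=None keeps the orientation; vel is the mean speed in m/s.
- goto_joints(angles): joint-space move.
- command_gripper(opening, f_grip=None): finger opening in m; f_grip is the grip in N (None keeps the last); returns when the fingers have stopped.
- sleep(seconds).
- solve_ik(position, orientation): joint angles nearest the present ones, or None.
- capture(name): name is "scene" or "top"; returns the picture (420x560x3 uint8, red, green, blue); there is no depth.
- calibration(name): a dict with "fx", "fy", "cx", "cy" (pixels), "k1" (the pictures are not rectified: a ray, as slopes to the right and down, at radius r is drawn at 1 + k1 r^2 times it, then the intrinsics apply), "R" (3x3) and "t" (3): a world point X has camera coordinates R X + t. Camera axes: x right, y down, z forward; pixel columns grow to the right and rows downward; lengths in m; the calibration is good to about 2 mm. A picture is of the moment at which its call begins. calibration takes no time and is no camera call.
A pose or a line that the arm cannot do raises Unreachable and nothing moves.
- close_job(): hands the job in, once; it reports no verdict.
Readings, each from a call of its own:
- current_t(): time.
- current_joint_positions(): joint angles.
- current_qvel(): joint speeds.
- current_joint_efforts(): joint torques, N m.
- current_tcp_pos(): TCP position.
- current_orientation(): TCP orientation.
- current_force(): force on the tool from outside, world axes, zero at the start.
- current_moment(): the same for the moment, N m.
- current_opening(): finger opening in m.
Only numpy, scipy, OpenCV 4.12 (cv2) and the standard library are available. Lean on these libraries where they do the work, as an engineer would, in place of code of your own. Each camera call takes 0.05 s, during which the arm holds its last target.

## Working session

There is one attempt and no reset: what is moved stays moved. The work goes in short steps, each a Python script; the robot and the scene stay as the last script left them, time stands still between calls to the robot, and variables do not carry over. Pictures are saved under pics/ and viewed, and the job is handed in when it is done.

```bash
mkdir -p pics; ls; python3 - <<'E'
from rig import *
import cv2
for n in("scene","top"):
    im=capture(n); cv2.imwrite(f"pics/{n}0.png",im[:,:,::-1]); c=calibration(n); print(n,c)
print(current_t(),current_tcp_pos(),current_orientation(),current_opening())
E
```

```text
pics
scene {'fx': 490.96410476332676, 'fy': 490.96410476332676, 'cx': 268.0491609327489, 'cy': 209.8404931962894, 'k1': -0.1738814763411185, 'R': array([[ 0.46556007,  0.88495893, -0.01007578],
       [ 0.53037308, -0.28809705, -0.79731079],
       [-0.7084901 ,  0.36585214, -0.60348487]]), 't': array([-0.32553794, -0.21690122,  1.53365636])}
top {'fx': 471.6833752355206, 'fy': 471.6833752355206, 'cx': 277.8892863459777, 'cy': 207.5216367875207, 'k1': 0.049258434993298274, 'R': array([[ 0.01608471, -0.99985132,  0.00621439],
       [-0.99622173, -0.0165562 , -0.08525346],
       [ 0.08534367, -0.00481963, -0.99633992]]), 't': array([0.01648014, 0.61714157, 0.92478149])}
0.1 [0.22336385 0.58322045 0.23034722] [ 0.12796404  0.69542669 -0.12923954  0.69520074] 0.08544133559676795
```

View pics/scene0.png

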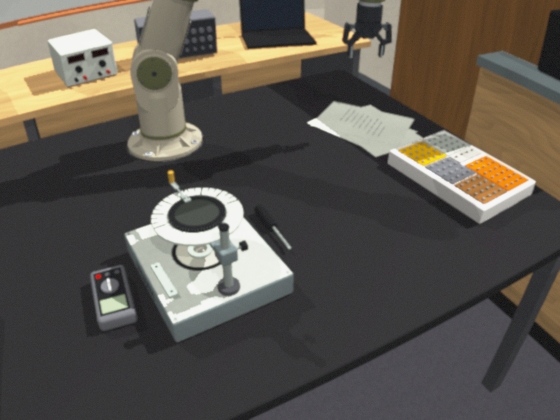

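View pics/top0.png

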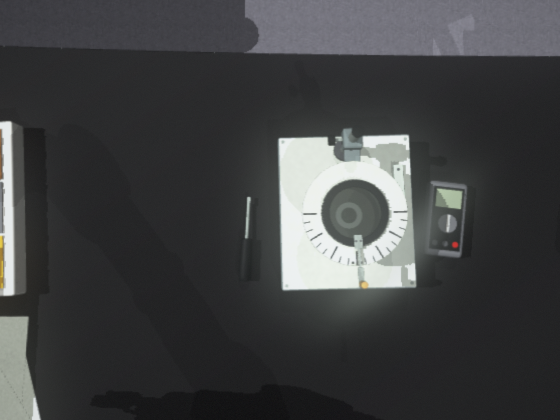

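The top view shows the scale centred near pixel (355,214), the column at (350,145) and the brass post at (363,285). I'll crop and enlarge that area.

```bash
python3 - <<'E'
import cv2
a=cv2.imread("pics/top0.png")[120:300,270:430]; cv2.imwrite("pics/top0z.png",cv2.resize(a,None,fx=3.3,fy=3.3,interpolation=cv2.INTER_CUBIC))
a=cv2.imread("pics/scene0.png")[160:310,120:300]; cv2.imwrite("pics/scene0z.png",cv2.resize(a,None,fx=4,fy=4,interpolation=cv2.INTER_CUBIC))
E
```

```text
(no output)
```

View pics/top0z.png

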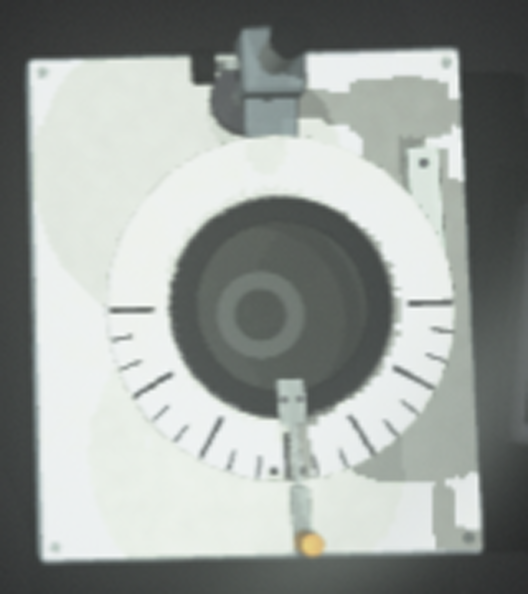

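View pics/scene0z.png

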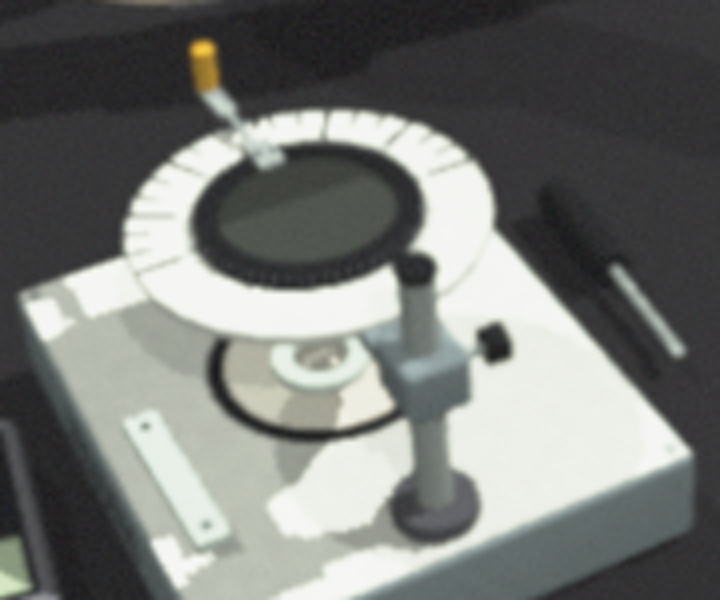

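The enlarged top view shows the ±90 long marks at zoom (132,310) and (430,302). The 60 mark is near zoom (155,384) and the lever is slightly counter-clockwise of zero. The scene view shows the post top at zoom (203,45). Next I'll measure these positions.

```bash
cat > h.py <<'E'
import numpy as np, cv2
from rig import *
def ray(n,uv):
    c=calibration(n); K=np.array([[c['fx'],0,c['cx']],[0,c['fy'],c['cy']],[0,0,1.]])
    p=cv2.undistortPoints(np.array(uv,float).reshape(-1,1,2),K,np.array([c['k1'],0,0,0,0.]))[:,0]
    d=np.c_[p,np.ones(len(p))]@c['R']; o=-c['R'].T@c['t']
    return o,d
def plane(n,uv,z):
    o,d=ray(n,uv); return o+d*((z-o[2])/d[:,2])[:,None]
def tri(u1,u2):
    o1,d1=ray('scene',[u1]);o2,d2=ray('top',[u2]);d1=d1[0]/np.linalg.norm(d1);d2=d2[0]/np.linalg.norm(d2)
    s=np.linalg.lstsq(np.c_[d1,-d2],o2-o1,rcond=None)[0]
    a=o1+s[0]*d1;b=o2+s[1]*d2; return (a+b)/2,np.linalg.norm(a-b)
def proj(n,P):
    c=calibration(n);X=c['R']@np.array(P)+c['t'];q=X[:2]/X[2];q=q*(1+c['k1']*(q@q));return q*c['fx']+[c['cx'],c['cy']]
def brass(im):
    h=cv2.cvtColor(im,cv2.COLOR_RGB2HSV); return cv2.inRange(h,(10,110,90),(28,255,255))
E
python3 - <<'E'
from h import *
for n,(x0,y0,x1,y1) in dict(top=(280,130,430,300),scene=(120,160,300,310)).items():
    im=cv2.imread(f"pics/{n}0.png")[:,:,::-1].copy()
    m=brass(im); m2=np.zeros_like(m); m2[y0:y1,x0:x1]=m[y0:y1,x0:x1]
    k,l,s,c=cv2.connectedComponentsWithStats(m2); print(n,'brass',[(s[i].tolist(),c[i].round(2).tolist()) for i in range(1,k) if s[i,4]>4])
    g=cv2.cvtColor(im,cv2.COLOR_RGB2GRAY)
    bh=cv2.morphologyEx(g,cv2.MORPH_BLACKHAT,np.ones((7,7)))
    m=np.zeros_like(g); m[y0:y1,x0:x1]=(bh[y0:y1,x0:x1]>45)*255
    k,l,s,c=cv2.connectedComponentsWithStats(m)
    for i in range(1,k):
        if s[i,4]>=5: print(n,s[i].tolist(),c[i].round(1).tolist(),plane(n,[c[i]],.156)[0,:2].round(4))
E
```

```text
top brass [([362, 283, 5, 5, 14], [363.86, 284.79])]
top [329, 142, 6, 3, 14] [331.5, 143.1] [ 0.7209 -0.0653]
top [345, 148, 16, 2, 31] [352.3, 148.5] [ 0.712  -0.1018]
top [340, 159, 4, 2, 6] [341.8, 159.3] [ 0.6924 -0.0836]
top [403, 166, 2, 10, 15] [403.6, 171.0] [ 0.6734 -0.1915]
top [397, 168, 3, 3, 8] [397.9, 168.9] [ 0.677  -0.1816]
top [391, 172, 3, 6, 14] [392.1, 174.2] [ 0.6674 -0.1714]
top [393, 211, 14, 2, 28] [399.5, 211.5] [ 0.6023 -0.184 ]
top [303, 213, 14, 2, 27] [309.3, 213.5] [ 0.5962 -0.0275]
top [401, 219, 6, 2, 8] [403.2, 219.6] [ 0.5882 -0.1904]
top [304, 221, 6, 3, 8] [306.5, 222.0] [ 0.5813 -0.0229]
top [399, 227, 6, 3, 7] [401.3, 227.9] [ 0.5739 -0.1869]
top [306, 229, 7, 3, 8] [309.2, 230.1] [ 0.5673 -0.0278]
top [389, 231, 12, 7, 26] [394.3, 233.8] [ 0.5634 -0.1748]
top [310, 233, 13, 8, 25] [315.8, 236.3] [ 0.5568 -0.0392]
top [392, 242, 4, 3, 6] [393.5, 243.0] [ 0.5475 -0.1734]
top [363, 244, 3, 3, 6] [363.7, 244.7] [ 0.5438 -0.122 ]
top [331, 246, 7, 13, 23] [333.9, 251.5] [ 0.5312 -0.0706]
top [375, 246, 8, 11, 21] [378.9, 250.8] [ 0.5337 -0.1481]
top
[... 534 characters left out ...]
, 28] [174.7, 190.7] [ 0.5017 -0.1193]
scene [179, 198, 5, 4, 16] [181.4, 199.6] [ 0.5396 -0.1175]
scene [227, 226, 2, 4, 7] [227.4, 227.3] [ 0.6685 -0.0701]
scene [135, 233, 5, 6, 19] [137.2, 235.9] [ 0.6106 -0.2329]
scene [240, 240, 8, 12, 66] [243.4, 245.6] [ 0.731 -0.066]
scene [208, 243, 12, 16, 52] [214.8, 250.3] [ 0.7181 -0.1172]
scene [171, 244, 48, 27, 253] [189.3, 262.1] [ 0.7256 -0.1696]
scene [188, 245, 5, 1, 5] [190.0, 245.0] [ 0.683  -0.1522]
scene [203, 244, 4, 6, 18] [204.3, 246.3] [ 0.6989 -0.1302]
scene [165, 291, 9, 7, 28] [168.0, 295.2] [ 0.7844 -0.2297]
scene [203, 292, 10, 5, 42] [208.0, 294.1] [ 0.8128 -0.1695]
scene [121, 308, 7, 2, 8] [124.1, 308.6] [ 0.7798 -0.3037]
```

```bash
python3 - <<'E'
from h import *
C=np.array([.5993,-.1058,.156])
print('post top',tri([170.6,171.7],[363.9,284.8]))
R=np.deg2rad(182.2)
def pt(a,r,z): t=R-a; return [C[0]+r*np.cos(t),C[1]+r*np.sin(t),z]
pts=[pt(np.deg2rad(a),r,.156) for a in(-90,-60,-30,30,60,90) for r in (68,92) for r in [r/1000]]
for n,(x0,y0,x1,y1),k in(('top',(280,130,430,300),3.3),('scene',(120,160,260,270),5)):
    im=cv2.imread(f"pics/{n}0.png")
    a=cv2.resize(im[y0:y1,x0:x1],None,fx=k,fy=k,interpolation=cv2.INTER_CUBIC)
    for i,p in enumerate(pts):
        q=((proj(n,p)+.5-[x0,y0])*k).astype(int); cv2.circle(a,tuple(int(v) for v in q),2,(0,0,255) if i not in(8,9) else (0,200,0),-1)
    cv2.imwrite(f"pics/{n}_ov.png",a)
    # dark ring blob
    g=cv2.cvtColor(im,cv2.COLOR_BGR2GRAY); m=np.zeros_like(g); w=np.s_[y0+25:y1,x0:x1] if n=='top' else np.s_[190:240,160:240]
    m[w]=(g[w]<110)*255
    m=cv2.morphologyEx(m,cv2.MORPH_OPEN,np.ones((5,5)))
    cs=cv2.findContours(m,0,cv2.CHAIN_APPROX_NONE)[0]; c=max(cs,key=cv2.contourArea); print(n,cv2.fitEllipse(cv2.convexHull(c)))
E
```

```text
post top (array([ 0.47772862, -0.11601688,  0.18964444]), np.float64(9.282600598036558e-05))
top ((376.10308837890625, 251.14088439941406), (142.58273315429688, 232.64791870117188), 44.65325927734375)
scene ((199.90701293945312, 216.032470703125), (40.596858978271484, 63.18177795410156), 96.41319274902344)
```

View pics/top_ov.png

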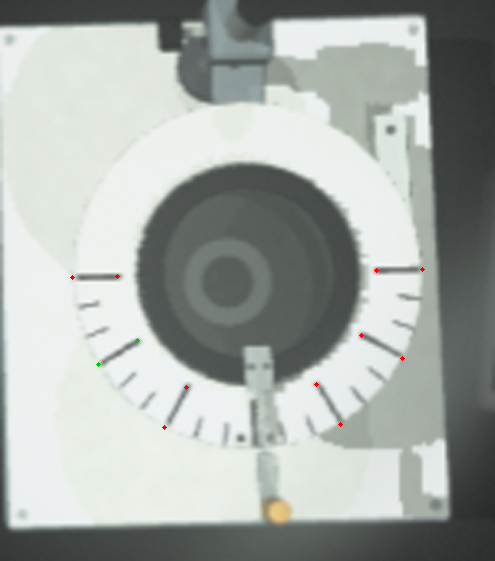

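View pics/scene_ov.png

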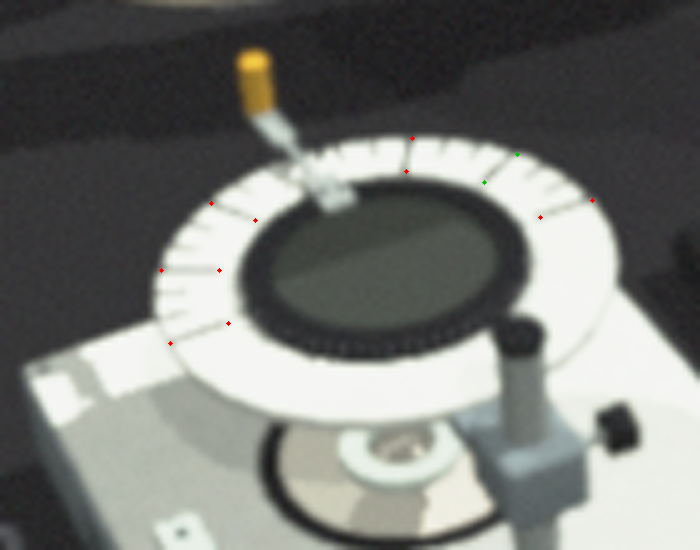

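The measurements agree in both views: the projected marks land on the drawn ones. The post is at r = 0.122 m and about -2.6°. I'll close the fingers, hover on the post's counter-clockwise side, and check that the path is reachable.

```bash
cat >> h.py <<'E'
from scipy.spatial.transform import Rotation as Ro
C=np.array([.5993,-.1058]); T0=np.deg2rad(182.2); RP=.122
def pose(deg,d,z,s=1):
    t=T0-np.deg2rad(deg); u=np.array([np.cos(t),np.sin(t)]); T=np.array([np.sin(t),-np.cos(t)])
    p=C+RP*u-d*T; x=np.array([0,0,-1.]); y=s*np.r_[u,0]; M=np.c_[x,y,np.cross(x,y)]
    return [*p,z],Ro.from_matrix(M).as_quat().tolist()
E
python3 - <<'E'
from h import *
for s in(1,-1):
  for a in(-3,20,40,60):
    for z in (.172,.26):
      q=solve_ik(*pose(a,.035,z,s)); print(s,a,z,None if q is None else np.round(q,2))
E
```

```text
1 -3 0.172 [-0.84  0.43  1.38  1.82 -0.45  1.26 -2.39]
1 -3 0.26 [-0.9   0.28  1.39  1.68 -0.28  1.41 -2.52]
1 20 0.172 [ 1.21  0.36 -1.27  1.8   0.36  1.26  2.68]
1 20 0.26 [ 1.26  0.25 -1.28  1.66  0.24  1.42  2.78]
1 40 0.172 [-0.61  0.14  0.74  1.86 -0.1   1.19  2.64]
1 40 0.26 [-0.67  0.06  0.77  1.72 -0.04  1.38  2.59]
1 60 0.172 [-0.59  0.18  0.65  1.81 -0.12  1.19  2.22]
1 60 0.26 [-0.63  0.11  0.67  1.67 -0.07  1.38  2.19]
-1 -3 0.172 [-0.63  0.24  1.02  1.82 -0.22  1.2   0.55]
-1 -3 0.26 [-0.42  0.12  0.73  1.67 -0.08  1.38  0.41]
-1 20 0.172 [-0.7   0.15  0.94  1.87 -0.13  1.19 -0.03]
-1 20 0.26 [-0.44  0.05  0.61  1.72 -0.03  1.38 -0.13]
-1 40 0.172 [-0.71  0.15  0.85  1.86 -0.12  1.19 -0.48]
-1 40 0.26 [-0.5   0.06  0.59  1.71 -0.03  1.38 -0.57]
-1 60 0.172 [-0.71  0.2   0.78  1.81 -0.15  1.2  -0.89]
-1 60 0.26 [-0.63  0.11  0.67  1.67 -0.07  1.38 -0.96]
```

```bash
python3 - <<'E'
from h import *
command_gripper(0.0)
p,o=pose(-2.6,.040,.30,-1); move_to(p,o)
p,o=pose(-2.6,.040,.215,-1); line_to(p,o)
print(current_t(),current_tcp_pos(),p,current_force())
for n,(x0,y0,x1,y1),k in(('top',(280,130,430,320),3),('scene',(110,110,260,270),4)):
    a=cv2.cvtColor(capture(n),cv2.COLOR_RGB2BGR)[y0:y1,x0:x1]
    cv2.imwrite(f"pics/{n}1.png",cv2.resize(a,None,fx=k,fy=k,interpolation=cv2.INTER_CUBIC))
E
```

```text
4.35 [ 0.48153868 -0.15586584  0.21578371] [np.float64(0.4810749849048531), np.float64(-0.15586841125652262), 0.215] [ 0.51075375 -0.53192268  1.51305678]
```

View pics/top1.png

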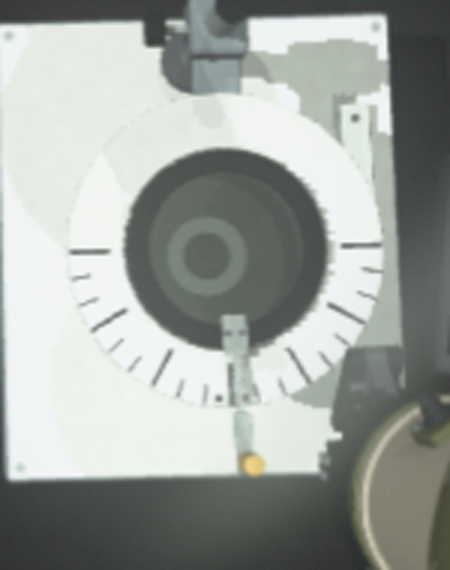

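View pics/scene1.png

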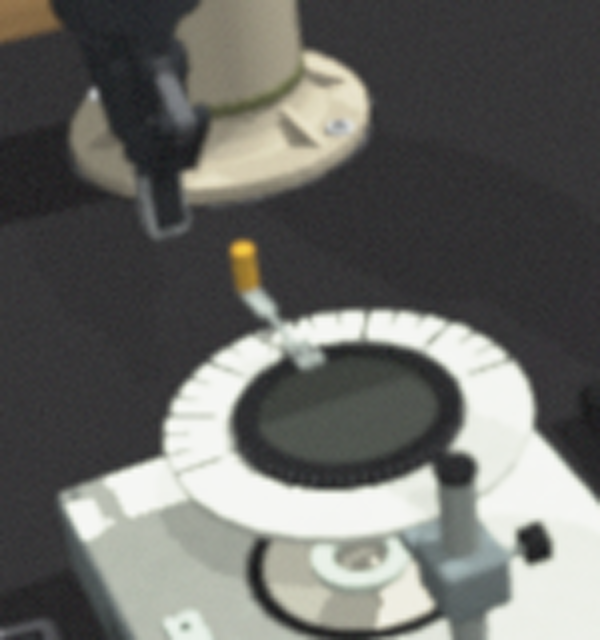

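The fingers stand clear beside the post (scene (165,225) against the post at (243,265)). I'll lower them and push along the arc to a nominal 50°, then back off and look.

```bash
python3 - <<'E'
from h import *
line_to(*pose(-2.6,.040,.174,-1),vel=.08)
print(current_t(),current_tcp_pos(),current_force())
line_to(*pose(-2.6,.020,.174,-1),vel=.06)
for a in np.linspace(-2.6,50,11): line_to(*pose(a,.017,.174,-1),vel=.05); print(round(a,1),current_force().round(1) if hasattr(current_force(),'round') else current_force())
print(current_t())
p,o=pose(50,.035,.174,-1); line_to(p,o,vel=.1)
p,o=pose(50,.035,.23,-1); line_to(p,o,vel=.15); print(current_t())
for n,(x0,y0,x1,y1),k in(('top',(280,130,430,320),3),('scene',(110,110,260,270),4)):
    im=cv2.cvtColor(capture(n),cv2.COLOR_RGB2BGR); cv2.imwrite(f"pics/{n}2.png",im);a=im[y0:y1,x0:x1]
    cv2.imwrite(f"pics/{n}2z.png",cv2.resize(a,None,fx=k,fy=k,interpolation=cv2.INTER_CUBIC))
E
```

```text
5.1083 [ 0.48122254 -0.15592885  0.17422278] [ 0.15382157  0.14161334 -0.1667296 ]
-2.6 [0.1 0.1 0.5]
2.7 [ 0.5 -0.9  0.4]
7.9 [ 0.1 -0.5 -0.3]
13.2 [-0.  -0.3  0.3]
18.4 [ 0.  -0.5 -0.7]
23.7 [-0.8  0.5 -0.2]
29.0 [0.2 0.  0.2]
34.2 [0.6 0.1 0.4]
39.5 [ 0.3 -0.2 -0.4]
44.7 [ 0.3 -1.1  0.5]
50.0 [0.4 0.3 0.2]
9.5917
10.45
```

View pics/top2z.png

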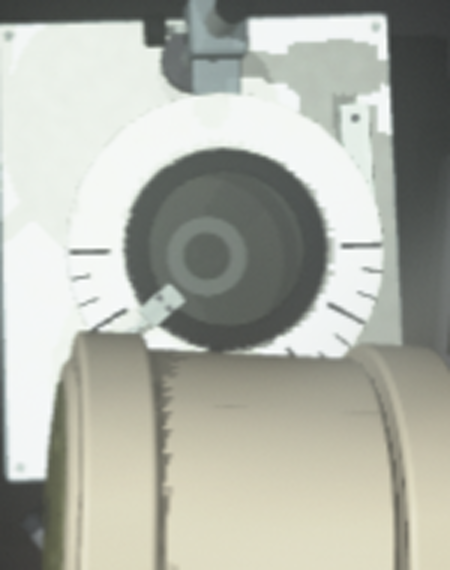

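View pics/scene2z.png

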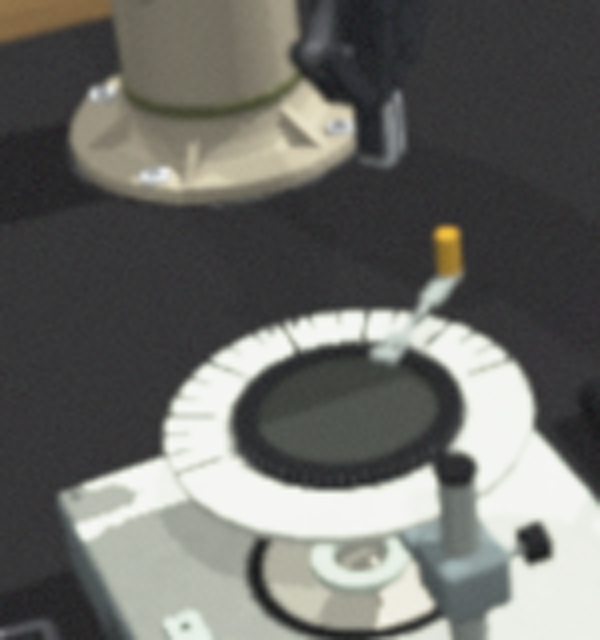

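The top view is occluded by the arm. The scene view shows the post at zoom (448,250), close to 50°, so I'll measure it there.

```bash
cat >> h.py <<'E'
def meas(im):
    m=brass(im); m[:155]=0;m[230:]=0;m[:,:150]=0;m[:,270:]=0
    k,l,s,c=cv2.connectedComponentsWithStats(m); i=1+np.argmax(s[1:,4])
    P=plane('scene',[c[i]],.178)[0,:2]-C   # visible side faces +x camera
    return s[i].tolist(), np.linalg.norm(P), np.rad2deg(T0-np.arctan2(P[1],P[0])%(2*np.pi))
E
python3 - <<'E'
from h import *
for i in(0,2): print(meas(cv2.imread(f"pics/scene{i}.png")[:,:,::-1].copy()))
E
```

```text
([167, 170, 8, 13, 78], np.float64(0.12531824445421325), np.float64(-2.666866693447367))
([218, 166, 8, 13, 79], np.float64(0.12512677677873155), np.float64(49.36152765681621))
```

The post is at 49.4° after the nominal 50° push. I'll push on to a nominal 60.5°, back off, move well clear and look from above.

```bash
python3 - <<'E'
from h import *
line_to(*pose(50,.035,.174,-1),vel=.1)
line_to(*pose(50,.020,.174,-1),vel=.06)
for a in (50,55,58,60.5): line_to(*pose(a,.017,.174,-1),vel=.04)
sleep(.2)
line_to(*pose(60.5,.04,.174,-1),vel=.08)
p,o=pose(60.5,.04,.27,-1); line_to(p,o,vel=.2)
im=capture('scene'); print(current_t(),meas(im)); cv2.imwrite("pics/scene3.png",im[:,:,::-1])
move_to(*pose(-45,.06,.30,-1)); print(current_t())
for n,(x0,y0,x1,y1),k in(('top',(280,130,430,320),3),('scene',(110,110,260,270),4)):
    im=cv2.cvtColor(capture(n),cv2.COLOR_RGB2BGR); cv2.imwrite(f"pics/{n}4.png",im);a=im[y0:y1,x0:x1]
    if n=='scene': print(meas(im[:,:,::-1].copy()))
    cv2.imwrite(f"pics/{n}4z.png",cv2.resize(a,None,fx=k,fy=k,interpolation=cv2.INTER_CUBIC))
E
```

```text
14.2333 ([227, 168, 8, 13, 79], np.float64(0.12528261991689538), np.float64(59.307906712768556))
16.1667
([227, 168, 8, 13, 79], np.float64(0.1248894311684251), np.float64(59.45447358107604))
```

View pics/top4z.png

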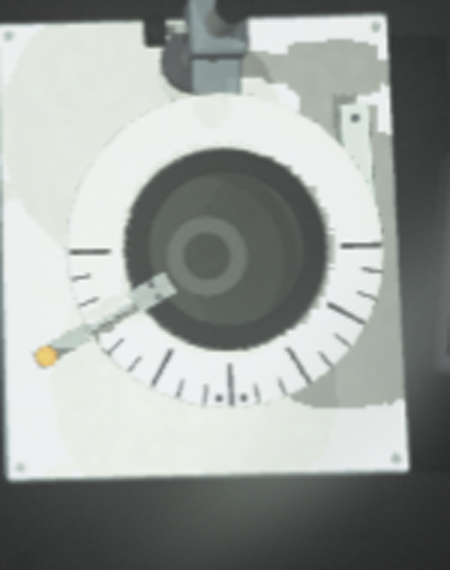

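View pics/scene4z.png

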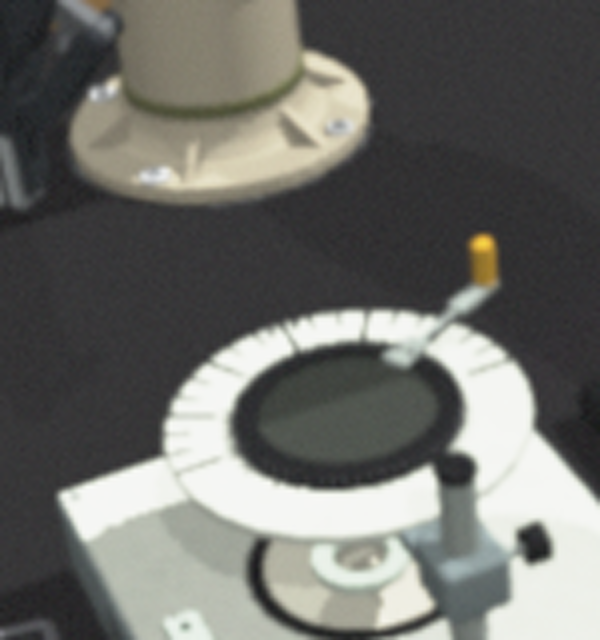

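The top view now shows the lever lying over the 60 mark, with the post at zoom (45,356). The zero mark is uncovered at zoom (231,382) between its dots, so I can check the angle against it using the top view.

```bash
python3 - <<'E'
from h import *
im=cv2.imread("pics/top4.png")[:,:,::-1].copy()
m=brass(im); m[:,:285]=0; m[:,310:]=0; m[:230]=0;m[265:]=0
k,l,s,c=cv2.connectedComponentsWithStats(m); i=1+np.argmax(s[1:,4]); print(s[i],c[i])
def ang(P): return np.rad2deg(T0-np.arctan2(P[1]-C[1],P[0]-C[0])%(2*np.pi)),np.hypot(*(P-C))
print('post top view',ang(plane('top',[c[i]],.19)[0,:2]))
g=cv2.cvtColor(im,cv2.COLOR_RGB2GRAY); bh=cv2.morphologyEx(g,cv2.MORPH_BLACKHAT,np.ones((7,7)))
mm=np.zeros_like(g); mm[130:300,280:430]=(bh[130:300,280:430]>45)*255
k,l,s,c=cv2.connectedComponentsWithStats(mm)
for j in range(1,k):
    a,r=ang(plane('top',[c[j]],.156)[0,:2])
    if s[j,4]>=18 and .07<r<.095: print('mark',round(a,2),round(r,4))
E
```

```text
[293 246   6   6  26] [295.07692308 248.38461538]
post top view (np.float64(60.521144101816496), np.float64(0.12176043204583983))
mark -89.96 0.0783
mark 89.89 0.0779
mark -60.33 0.0778
mark 57.91 0.0795
mark 29.49 0.0767
mark -30.64 0.078
mark -0.51 0.079
```

```bash
python3 - <<'E'
from rig import *
print(current_t()); close_job()
E
```

```text
16.2667
the job is handed in; nothing more can be done
```

I pushed the analyser lever by its post, with closed fingers from the side only, from about -2.6° to the 60° mark. I then backed off, moved the arm clear and handed the job in at 16.3 s; no verdict was reported.

- **Final angle:** the post reads 60.5° from the top camera and 59.4° from the scene camera. The two disagree by about 1°, well inside the ±3° limit. Seen from above, the lever lies over the 60° mark.
- **Check against the scale:** the drawn marks I could still see read within about 0.6° of their nominal angles. The 60° mark itself read 59.7° before the lever covered it.
- **Handling:** pushing forces stayed around 1 N. The last pictures show the ring seated and no sign that the ring or bar specimen moved. I did not measure that, or check the multimeter and screwdriver separately, but the arm stayed away from them.

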